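# Unload the check weights from the balance

### The job

The balance check is finished: take the stack of steel check weights off the pan one at a time, from the top (smallest) down, leaving the rest standing on the pan until their turn. Set each weight down gently and upright, without dropping it, flat in the recess of its own wooden holder - the smallest weight in the smallest holder and so on up to the largest. Leave the bottle and the beaker where they stand, and let go of everything at the end.

Things in the scene. Friction and masses are not known exactly. Their poses are not given: they have to be found in the camera images.
- w22_c (a point): the smallest check weight: a plain upright steel cylinder, 22 mm across and 16.5 mm high, about 50 g; at the start it is the top of the stack, standing on the 30 mm weight. Point: its centre, half-way up; z is its upright axis. The weights only rest on one another.
- w30_c (a point): the second smallest check weight: a plain upright steel cylinder, 30 mm across and 18 mm high, about 100 g; at the start it is standing on the 38 mm weight. Point: its centre, half-way up; z is its upright axis. The weights only rest on one another.
- w38_c (a point): the second largest check weight: a plain upright steel cylinder, 38 mm across and 22 mm high, about 200 g; at the start it is standing on the 54 mm weight. Point: its centre, half-way up; z is its upright axis. The weights only rest on one another.
- w54_c (a point): the largest check weight: a plain upright steel cylinder, 54 mm across and 27 mm high, about 500 g; at the start it is the bottom of the stack, on the round black pan (110 mm across, top 53 mm above the bench) of a low white balance, fixed, about 200 x 160 mm, which reaches up to 145 mm from the pan's centre. Point: its centre, half-way up; z is its upright axis. The weights only rest on one another.
- holder_22: the holder of the smallest (22 mm) weight: a square wooden block 58 x 58 mm, 11 mm high, fixed on the bench; round black-lined recess in its top, 38 mm across, 5 mm deep (floor 6 mm above the bench). The four holders differ only in size. Origin: centre of the underside, on the recess's axis; z up, x and y along the sides.
- holder_30: the holder of the second smallest (30 mm) weight: a square wooden block 72 x 72 mm, 11 mm high, fixed on the bench; round black-lined recess in its top, 46 mm across, 5 mm deep (floor 6 mm above the bench). The four holders differ only in size. Origin: centre of the underside, on the recess's axis; z up, x and y along the sides.
- holder_38: the holder of the second largest (38 mm) weight: a square wooden block 88 x 88 mm, 11 mm high, fixed on the bench; round black-lined recess in its top, 54 mm across, 5 mm deep (floor 6 mm above the bench). The four holders differ only in size. Origin: centre of the underside, on the recess's axis; z up, x and y along the sides.
- holder_54: the holder of the largest (54 mm) weight: a square wooden block 108 x 108 mm, 11 mm high, fixed on the bench; round black-lined recess in its top, 70 mm across, 5 mm deep (floor 6 mm above the bench). The four holders differ only in size. Origin: centre of the underside, on the recess's axis; z up, x and y along the sides.
- bottle_c (a point): a bystander: white plastic bottle standing on the bench, 60 mm across, 130 mm high. The point is its centre, half-way up.
- beaker_c (a point): a bystander: open glass beaker standing on the bench, 70 mm across, 90 mm high. The point is its centre, half-way up.

How it is judged:
By the outcome, as a careful person would: the job done as asked, in the order asked, and still so for the second after the job is handed in, with the robot touching nothing.
It also fails if it takes over 106 s, if anything falls off the work surface, if the arm or the gripper's body presses on something with over 40 N, if the wrist force passes 120 N, or if a joint passes its speed limit or range.

### The arm

A 6-joint arm with a two-finger parallel gripper is mounted at the origin on the work surface. World frame = base frame: x ahead of the robot, y to its left, z up, the work surface at z = 0. Lengths are in m, angles in rad, forces in N, time in s.
With the tool pointing down it reaches from about 0.325 to 0.9 m from the base axis. Payload 3.5 kg.
Tool frame: the origin (TCP) lies between the finger pads; the fingertips stand manip.tips_ahead ahead of it and the grasp point (between the pads) lies 6 mm ahead of it (manip.tips_ahead is the distance from the TCP to the fingertips, in m); z points along the fingers, y is the line along which they close (so a half turn about z gives the same grasp; the last joint's range is limited). The gripper opens to 85 mm and grips with 20 to 120 N. Pads are 22 mm wide; open, the fingers measure 114 mm over their backs; the gripper's body (76 mm by 85 mm) begins 54 mm behind the grasp point. The pads swing forward as they close: fully open they stand 13 mm farther back than shut.
Start: joints at [1.207, 0.276, -0.026, 1.268, 0, 1.467], TCP at [0.161, 0.604, 0.256] pointing down, gripper open.
Joint ranges: [-3.12, 3.12], [-0.85, 1.88], [-1.08, 1.24], [-1.95, 2.15], [-1.57, 1.53], [-3.14, 3.14]. Speed limits (rad/s): [2.57, 2.57, 3.14, 3.14, 3.14, 3.14].

### API

Orientations are given as a 3x3 rotation matrix whose columns are the frame's x, y, z axes.
In Python, from bench import telemetry, optics, finish_job, manip gives the robot as it stands.
- The arm moves only by the tool step_arm, never from a script. Its argument "motion" is text: rows parted by semicolons, each of 6 numbers parted by spaces: the shift along the world's x, y, z in mm, then the turn, a rotation vector about the world's x, y, z in degrees. A call has 1 to 12 rows; each row is the pose to reach, as a shift and turn from the pose commanded when the call began; what a row does not reach only later rows make up. A row lasts 1/12 s, in which the tool goes at most 41.7 mm and 7.16 degrees, less where a joint would pass 70% of its speed; a pose out of reach is approached as far as the arm can. A call with a gripper value outside its range is refused whole. "fingers" is the opening, from 0 (shut) to 1 (fully open), set as the call begins (left out, the last holds). The fingers move at their own pace and stop on an object; the grip force is fixed at half the most. Time passes only in rows, so rows that repeat a pose let the fingers close. It gives the time, the measured TCP pose, the force, the opening and the grip force at its end, in the units of the state.
- telemetry.get_obs(): the state, without advancing time (a new reading comes with each control period).
- optics.snapshot(name): name is "scene" or "top" or "wrist"; returns a dict with "pixels" (420x560x3 uint8, blue, green, red), "fx", "fy", "cx", "cy" (pixels), "xyz" and "rotation" of the camera in the world; the wrist camera has in their place "tool_from_camera" (4x4, takes a point from camera to tool coordinates, whose origin is the TCP and whose axes are the flange's). Camera axes: x right, y down, z forward; pixel columns grow to the right and rows downward; lengths in m; the calibration is good to about 2 mm. The wrist camera is an equidistant fisheye: a pixel r from the principal point sees the ray r / f radians off the axis. A picture is of the moment at which its call begins: read the wrist's pose just before it. There is no depth.
- finish_job(): hands the job in; it is judged then, once.
The state is a dict: "time": time; "joint_positions": joint angles; "qd": joint speeds; "joint_efforts": joint torques, N m; "ee_pos": TCP position; "eef_rot": TCP orientation; "wrist_force": force on the tool from outside, world axes, zero at the start; "torque": the same for the moment, N m; "gripper_width": finger opening in m; "grip_force": force on a finger pad.
Only numpy, scipy, OpenCV 4.12 (cv2) and the standard library are available. Lean on these libraries where they do the work, as an engineer would, in place of code of your own. Each camera call takes 0.05 s, during which the arm holds its last target. There are 200 camera calls.

## Working session

There is one attempt and no reset: what is moved stays moved. The work goes in short steps, Python scripts to look and compute and a tool call to move; the robot and the scene stay as the last step left them, time stands still between calls to the robot, and variables do not carry over. Pictures are saved under pics/ and viewed, at most 14 in all, crops included, and the job is handed in when it is done.

Besides the shell and the picture viewer there is one more tool, called as name(argument=value, ...), one argument or row to a line, values as JSON. step_arm: Moves the arm, as the interface text tells. Its arguments: {"type":"object","properties":{"motion":{"type":"string"},"fingers":{"type":"number"}},"required":["motion"]}

```bash
mkdir -p pics; ls; python3 - <<'E'
from bench import telemetry, optics, manip
import cv2,numpy as np
o=telemetry.get_obs()
print(manip.tips_ahead,[a for a in dir(manip) if a[0]!='_']);print({k:np.round(v,3).tolist() for k,v in o.items()})
for n in ["scene","top"]:
    s=optics.snapshot(n); cv2.imwrite(f"pics/{n}0.png",s["pixels"]); print(n,{k:np.round(v,4).tolist() for k,v in s.items() if k!="pixels"})
E
```

```text
pics
0.025 ['MotionError', 'tips_ahead']
{'time': 0.0, 'joint_positions': [1.207, 0.277, -0.028, 1.268, 0.0, 1.467], 'qd': [0.001, -0.0, -0.001, 0.001, 0.0, -0.0], 'joint_efforts': [-0.002, -44.551, 29.52, 0.016, -0.0, 0.0], 'ee_pos': [0.161, 0.603, 0.255], 'eef_rot': [[-0.966, 0.258, -0.001], [0.258, 0.966, -0.002], [0.0, -0.002, -1.0]], 'wrist_force': [-0.158, -0.445, 0.095], 'torque': [0.052, -0.037, -0.024], 'grip_force': 0.0, 'gripper_width': 0.085}
scene {'fx': 418.0718, 'fy': 418.0718, 'cx': 284.38, 'cy': 206.4856, 'xyz': [0.8906, -0.5259, 0.9369], 'rotation': [[0.8893, 0.3615, -0.2803], [0.457, -0.7255, 0.5145], [-0.0174, -0.5856, -0.8104]]}
top {'fx': 408.191, 'fy': 408.191, 'cx': 280.8476, 'cy': 211.3892, 'xyz': [0.4758, 0.0145, 0.9115], 'rotation': [[0.0109, -0.9886, 0.1503], [-0.9999, -0.0122, -0.0078], [0.0096, -0.1502, -0.9886]]}
```

View pics/scene0.png

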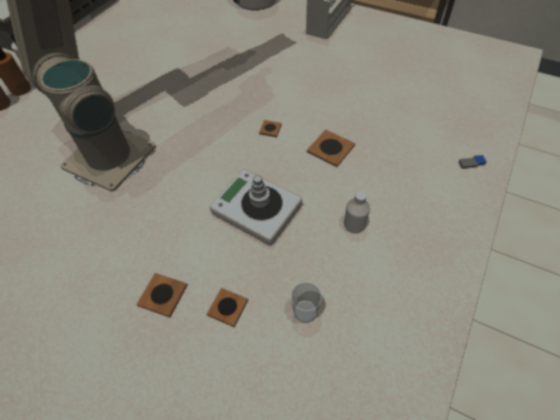

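View pics/top0.png

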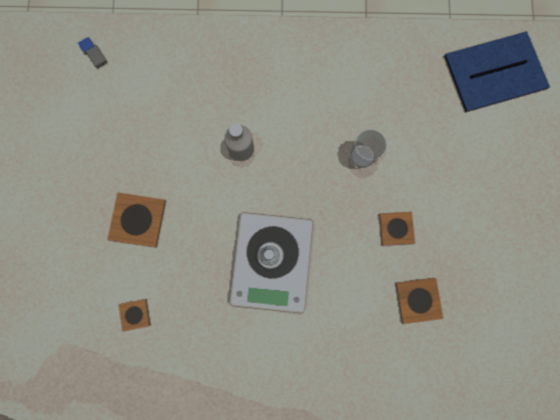

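The scene camera shows the stack at about (258,185) on the pan. In the top view the holders are: 54 at (136,220), 22 at (134,315), 30 at (397,229) and 38 at (420,300). The stack is near (270,254), the bottle near (239,145) and the beaker near (367,150).

```bash
cat > h.py <<'E'
import cv2,numpy as np
from bench import telemetry,optics
def ray(s,u,v):
    d=np.array([(u-s["cx"])/s["fx"],(v-s["cy"])/s["fy"],1]); return np.array(s["rotation"])@d
def onz(s,u,v,z):
    d=ray(s,u,v);c=np.array(s["xyz"]);return c+d*(z-c[2])/d[2]
def blob(s,u,v,r,t):
    g=s["pixels"].max(axis=2); m=(g<t).astype(np.uint8)
    n,l,st,c=cv2.connectedComponentsWithStats(m)
    best=[i for i in range(1,n) if st[i,4]>25 and np.hypot(*(c[i]-(u,v)))<r]
    i=max(best,key=lambda i:st[i,4]); return c[i],st[i]
E
python3 - <<'E'
from h import *
H={54:((136,220),(331,147)),22:((134,315),(270,128)),30:((397,229),(228,306)),38:((420,300),(162,294))}
S={n:optics.snapshot(n) for n in("top","scene")}
for k,p in H.items():
    for n,(u,v) in zip(S,p):
        try:
            c,st=blob(S[n],u,v,8,45); w=onz(S[n],*c,.011)
            print(k,n,c.round(1),st[2:],(w*1000).round(1), "r",np.hypot(*w[:2]).round(3),"d_mm",st[2]*np.linalg.norm(w-S[n]["xyz"])/S[n]["fx"]*1000)
        except Exception as e: print(k,n,e, S[n]["pixels"][v,u])
a=S["top"]["pixels"][195:325,215:325]; b=S["scene"]["pixels"][160:250,200:310]
cv2.imwrite("pics/c.png",np.hstack([cv2.resize(a,(440,520),interpolation=2),cv2.resize(b,(352,288),interpolation=2)] if 0 else [cv2.resize(a,(440,520),interpolation=2),cv2.copyMakeBorder(cv2.resize(b[:, :90],(360,360),interpolation=2),0,160,0,0,0)]))
E
```

```text
54 top max() iterable argument is empty [46 49 52]
54 scene [330.5 146.5] [ 18  12 179] [593.2 324.7  11. ] r 0.676 d_mm 55.62671802766665
22 top max() iterable argument is empty [50 54 55]
22 scene max() iterable argument is empty [39 41 43]
30 top max() iterable argument is empty [52 54 57]
30 scene [226.9 306.2] [ 17  16 211] [ 581.6 -253.5   11. ] r 0.634 d_mm 41.209368142915366
38 top max() iterable argument is empty [50 54 55]
38 scene [161.5 293.7] [ 20  18 276] [ 425.  -297.3   11. ] r 0.519 d_mm 50.77109238660444
```

View pics/c.png

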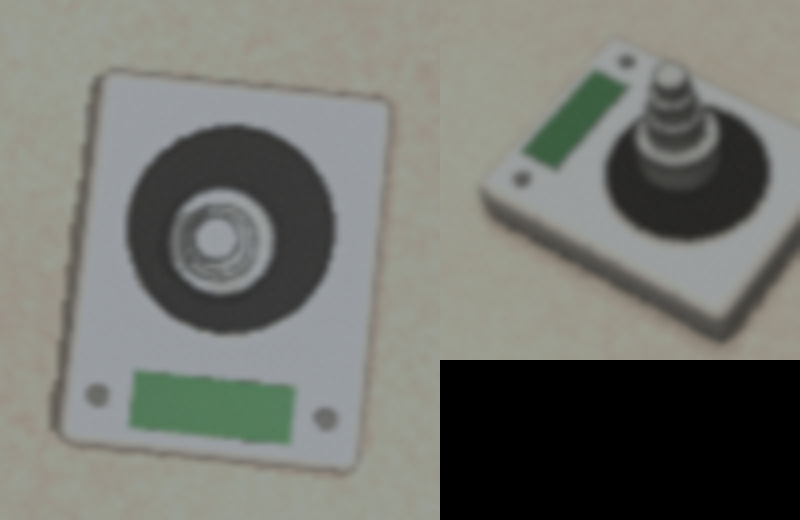

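The crop shows the pan centre at top pixel (272.8,252.3). The w22 top is at (269,254.5) in the top view and (257.5,179.3) in the scene view, and the w54 top is at (270.8,255.3). Next I'll refine the holders with an adapted threshold and project the stack.

```bash
python3 - <<'E'
from h import *
H={54:((136,220),(331,147)),22:((134,315),(270,128)),30:((397,229),(228,306)),38:((420,300),(162,294))}
S={n:optics.snapshot(n) for n in("top","scene")}
for k,p in H.items():
    for n,(u,v) in zip(S,p):
        for t in (65,75):
          try:
            c,st=blob(S[n],u,v,8,t); w=onz(S[n],*c,.011)
            print(k,n,t,c.round(1),st[2:],(w*1000).round(1), "d_mm",st[2]*np.linalg.norm(w-S[n]["xyz"])/S[n]["fx"]*1000)
          except Exception as e: print(k,n,e)
def P(t,n,u,v,z): print(t,n,(onz(S[n],u,v,z)*1000).round(1))
P("w22","top",269,254.5,.1365);P("w22","scene",257.5,179.3,.1365)
P("w54","top",270.8,255.3,.080);P("w54","scene",259.5,194.2,.080)
P("pan","top",272.8,252.3,.053);P("pan","scene",262,203,.053)
P("bottle top","top",236,131,.13);P("beaker rim","top",371,145,.09);P("beaker base","top",363,156,.0)
E
```

```text
54 top 65 [135.9 219.2] [ 29  30 685] [591.2 328.5  11. ] d_mm 68.24735874368946
54 top 75 [135.8 219.3] [ 31  30 719] [590.9 328.7  11. ] d_mm 72.95715958433806
54 scene 65 [330.6 146.4] [ 22  14 243] [593.2 325.2  11. ] d_mm 68.00510586502128
54 scene 75 [330.7 146.4] [ 22  16 264] [593.4 325.3  11. ] d_mm 68.00693904899508
22 top 65 [133.5 314.7] [ 16  17 203] [385.  320.5  11. ] d_mm 37.44918229680243
22 top 75 [133.5 314.9] [ 16  17 218] [384.6 320.5  11. ] d_mm 37.450695058357994
22 scene 65 [269.7 127.2] [10  7 49] [387.  316.8  11. ] d_mm 32.27897262216092
22 scene 75 [269.8 127. ] [11  7 60] [386.9 317.7  11. ] d_mm 35.52323029209644
30 top 65 [397.2 227.9] [ 19  19 277] [ 578.8 -251.9   11. ] d_mm 43.97235936549714
30 top 75 [397.2 228. ] [ 19  19 294] [ 578.6 -251.7   11. ] d_mm 43.969354041332274
30 scene 65 [226.8 306. ] [ 19  17 248] [ 581.  -253.4   11. ] d_mm 46.06667862242771
30 scene 75 [226.9 306.1] [ 19  18 267] [ 581.4 -253.4   11. ] d_mm 46.06028397915899
38 top 65 [419.5 300.3] [ 22  24 421] [ 421.7 -295.3   11. ] d_mm 51.40850066082506
38 top 75 [419.5 300.3] [ 24  24 452] [ 421.6 -295.3   11. ] d_mm 56.08088874102061
38 scene 65 [161.5 293.6] [ 22  20 327] [ 425.  -297.1   11. ] d_mm 55.850609583972506
38 scene 75 [161.5 293.6] [ 22  20 346] [ 424.9 -297.1   11. ] d_mm 55.85425298165339
w22 top [511.   29.8 136.5]
w22 scene [516.   26.6 136.5]
w54 top [512.   27.3  80. ]
w54 scene [518.7  24.4  80. ]
pan top [519.4  23.6  53. ]
pan scene [527.1  19.2  53. ]
bottle top top [755.7  99.5 130. ]
beaker rim top [ 743.5 -179.1   90. ]
beaker base top [ 746.2 -181.2    0. ]
```

step_arm(
  motion="20 -33 0 0 0 0;40 -66 0 0 0 0;60 -98 0 0 0 0;80 -131 0 0 0 0;100 -163 0 0 0 0;120 -196 0 0 0 0;140 -229 0 0 0 0;160 -261 0 0 0 0;180 -294 0 0 0 0;200 -327 0 0 0 0;220 -359 0 0 0 0;240 -392 0 0 0 0",
)

```text
time: 1.3
ee_pos: [0.4018, 0.2102, 0.2566]
eef_rot: [[-0.966, 0.258, 0.001], [0.258, 0.966, 0.0], [-0.001, 0.001, -1.0]]
wrist_force: [-0.2, 0.3, 0.5]
gripper_width: 0.0855
grip_force: 0.0
```

step_arm(
  motion="20 -33 0 0 0 0;40 -66 0 0 0 0;60 -98 0 0 0 0;80 -131 0 0 0 0;96 -157 0 0 0 0;106 -173 0 0 0 0;112 -183 0 0 0 0;112 -183 0 0 0 0;112 -183 0 0 0 0",
)

```text
time: 2.05
ee_pos: [0.5128, 0.0291, 0.2561]
eef_rot: [[-0.966, 0.258, -0.001], [0.258, 0.966, 0.001], [0.001, 0.0, -1.0]]
wrist_force: [0.4, 1.0, -0.5]
gripper_width: 0.0853
grip_force: 0.0
```

```bash
cat >> h.py <<'E'
def wrist(name=None):
    o=telemetry.get_obs(); s=optics.snapshot("wrist")
    if name: cv2.imwrite(f"pics/{name}.png",s["pixels"])
    s["o"]=o; return s
def wz(s,u,v,z):
    x,y=u-s["cx"],v-s["cy"]; r=np.hypot(x,y)/s["fx"]; a=np.arctan2(y,x)
    T=np.array(s["tool_from_camera"]); R=np.array(s["o"]["eef_rot"])
    d=R@T[:3,:3]@np.array([np.sin(r)*np.cos(a),np.sin(r)*np.sin(a),np.cos(r)])
    c=np.array(s["o"]["ee_pos"])+R@T[:3,3]
    return c+d*(z-c[2])/d[2]
E
python3 - <<'E'
from h import *
s=wrist("w1");print(np.round(s["tool_from_camera"],4),s["fx"],s["cx"],s["cy"],s["o"]["ee_pos"],s["o"]["joint_positions"],s["o"]["time"])
E
```

```text
[[ 1.200e-03 -9.549e-01 -2.969e-01  7.500e-02]
 [ 1.000e+00  9.000e-04  1.200e-03  6.000e-04]
 [-9.000e-04 -2.969e-01  9.549e-01 -1.184e-01]
 [ 0.000e+00  0.000e+00  0.000e+00  1.000e+00]] 325.19226210127806 278.130925344494 213.99914694522775 [0.51280419 0.02906187 0.25610942] [-6.96241002e-02  7.97434160e-02 -2.64124041e-01  1.22792094e+00
  6.24149647e-04  1.91768649e-01] 2.05
```

View pics/w1.png

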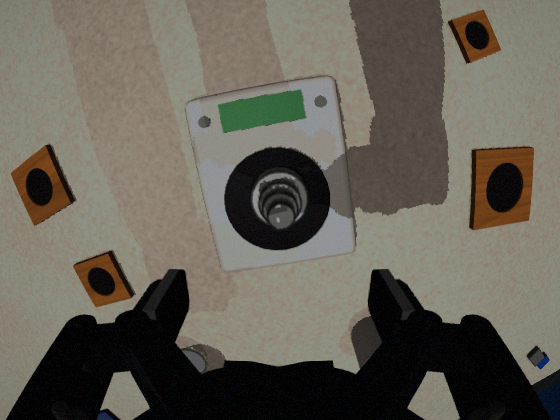

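The wrist view shows the stack centred, with the w22 top near (281,216) and the w54 ring around (279,199). All four holders are visible: 38 at (39,187), 30 at (102,282), 54 at (504,187) and 22 at (477,36).

```bash
python3 - <<'E'
from h import *
s=wrist(); cv2.imwrite("pics/c2.png",cv2.resize(s["pixels"][160:240,230:330],(800,640),interpolation=2)[:600])
for k,u,v in((54,504,187),(22,477,36),(30,102,282),(38,39,187)):
    c,st=blob(s,u,v,8,40); print(k,c.round(1),st[2:],(wz(s,*c,.011)*1000).round(1))
print("pan",wz(s,277,199,.053).round(4))
E
```

```text
54 [503.7 187.7] [  36   49 1364] [592.  328.7  11. ]
22 [476.5  35.4] [ 24  28 490] [386.5 321.3  11. ]
30 [100.6 281.1] [ 27  27 539] [ 581.1 -249.3   11. ]
38 [ 38.6 186.7] [ 26  37 746] [ 424.6 -292.6   11. ]
pan [0.5208 0.0273 0.053 ]
```

View pics/c2.png

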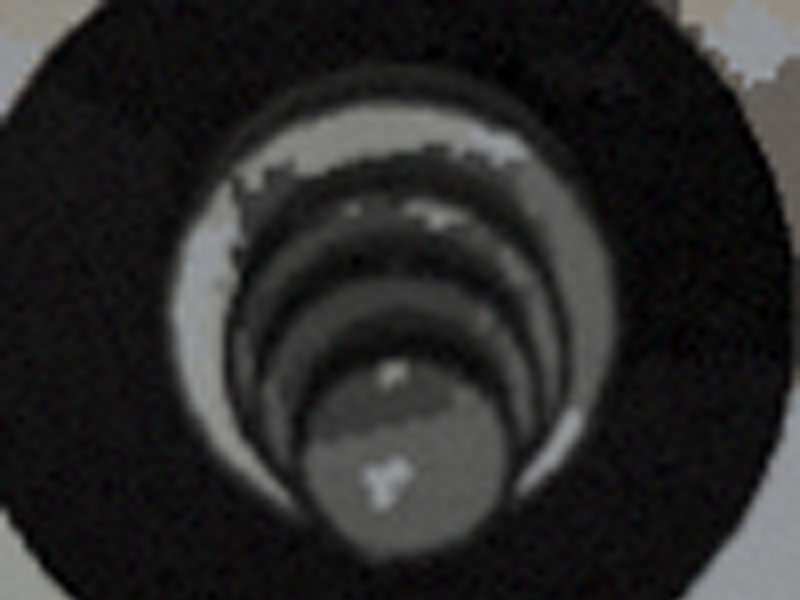

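The w22 top is at about (280.8,217.3) and the w54 top at about (279.4,199.5). w38 and w30 have their lateral centres at 280.1 and 280.4.

```bash
python3 - <<'E'
from h import *
s=wrist()
for n,u,v,z,r in(("22",280.8,217.3,.1365,13.2),("54",279.4,199.5,.08,27.5),):
    w=wz(s,u,v,z); a=wz(s,u-r,v,z);b=wz(s,u+r,v,z)
    R=np.array(s["o"]["eef_rot"]);print(n,(w*1000).round(1),"diam",np.linalg.norm(a-b)*1000,"in tool",(R.T@(w-s["o"]["ee_pos"])*1000).round(1))
E
```

```text
22 [514.6  32.4 136.5] diam 20.31665145745403 in tool [ -1.7   2.9 119.7]
54 [515.   31.4  80. ] diam 51.6144888572506 in tool [ -2.4   2.1 176.2]
```

step_arm(
  motion="1 1 -10 0 0 0;2 3 -20 0 0 0;2 3 -30 0 0 0;2 3 -30 0 0 0;2 3 -30 0 0 0;2 3 -30 0 0 0",
  fingers=0.5,
)

```text
time: 2.7
ee_pos: [0.5149, 0.032, 0.226]
eef_rot: [[-0.966, 0.258, -0.001], [0.258, 0.966, 0.0], [0.001, -0.0, -1.0]]
wrist_force: [0.6, 0.8, 0.8]
gripper_width: 0.0428
grip_force: 0.0
```

```bash
python3 - <<'E'
from h import *
from bench import manip
s=wrist("w2");print(manip.tips_ahead,s["o"]["ee_pos"],s["o"]["gripper_width"])
T=np.array(s["tool_from_camera"])
def tz(u,v,half):
    x,y=u-s["cx"],v-s["cy"]; r=np.hypot(x,y)/s["fx"]; a=np.arctan2(y,x)
    d=T[:3,:3]@np.array([np.sin(r)*np.cos(a),np.sin(r)*np.sin(a),np.cos(r)]); 
    return (T[:3,3]+d*(half-T[1,3])/d[1])*1000
for p in((187,272,-.0425),(371,272,.0425)): print(tz(*p).round(1))
cv2.imwrite("pics/c3.png",cv2.resize(s["pixels"][160:310,180:380],(800,600),interpolation=2))
E
```

```text
0.025 [0.51493392 0.03201454 0.22596449] 0.04276098146576353
[  4.5 -42.5  15.5]
[ 8.4 42.5  8.1]
```

View pics/c3.png

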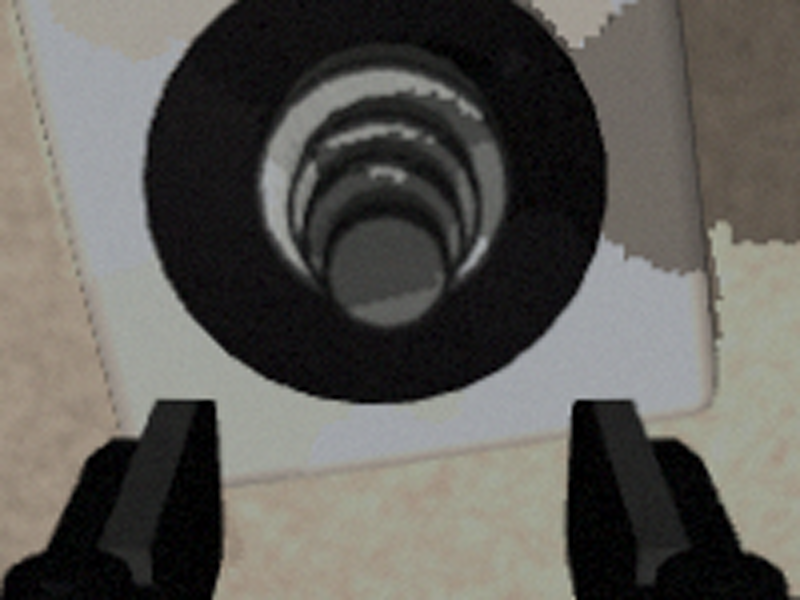

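The crop shows the w22 top centred laterally between the pads at (276.8,227.5), with the pad edges at px 234 and 322. The fitted tip depth is about 20 mm at this opening, so the tips are 25 mm ahead only when shut. Descending so the tips stop about 8 mm above w22's base.

step_arm(
  motion="0 0 -15 0 0 0;0 0 -32 0 0 0;0 0 -48 0 0 0;0 0 -60 0 0 0;0 0 -68 0 0 0;0 0 -73 0 0 0;0 0 -74 0 0 0;0 0 -74 0 0 0;0 0 -74 0 0 0",
)

```text
time: 3.5
ee_pos: [0.5159, 0.0318, 0.1531]
eef_rot: [[-0.966, 0.258, 0.002], [0.258, 0.966, -0.0], [-0.002, 0.0, -1.0]]
wrist_force: [0.6, 0.5, 0.7]
gripper_width: 0.0427
grip_force: 0.0
```

step_arm(
  motion="0 0 0 0 0 0;0 0 0 0 0 0;0 0 0 0 0 0;0 0 0 0 0 0;0 0 0 0 0 0;0 0 0 0 0 0;0 0 0 0 0 0",
  fingers=0.1,
)

```text
time: 4.08
ee_pos: [0.5161, 0.0318, 0.1534]
eef_rot: [[-0.966, 0.258, 0.002], [0.258, 0.966, -0.0], [-0.002, 0.0, -1.0]]
wrist_force: [-1.6, 0.5, 6.2]
gripper_width: 0.0187
grip_force: 58.7
```

```bash
python3 - <<'E'
from h import *
s=wrist(); o=s["o"]; print(o["gripper_width"],o["grip_force"])
a=s["pixels"][190:310,198:358]
sc=optics.snapshot("scene")["pixels"][150:220,220:300]
cv2.imwrite("pics/g1.png",np.hstack([cv2.resize(a,(480,360),interpolation=2),cv2.resize(sc,(320,280),interpolation=2)] if 0 else [cv2.resize(a,(480,360),interpolation=2),cv2.resize(sc,(320,360),interpolation=2)]))
E
```

```text
0.018730722339071533 58.664987683296204
```

View pics/g1.png

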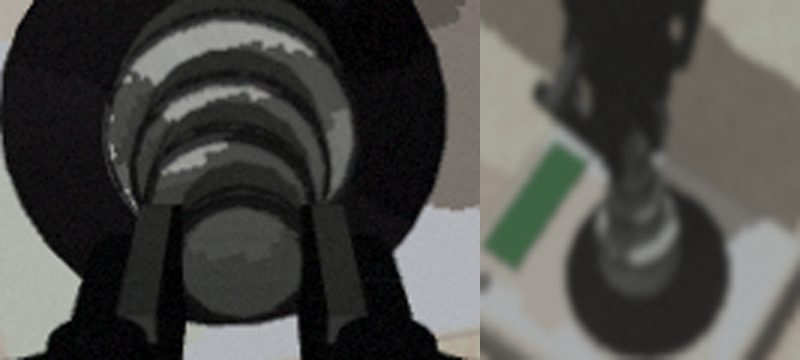

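The pads hold w22 on both sides at px (279,272), and the rest of the stack is undisturbed. Lifting.

step_arm(
  motion="0 0 2 0 0 0;0 0 5 0 0 0;0 0 10 0 0 0;0 0 18 0 0 0;0 0 28 0 0 0;0 0 40 0 0 0;0 0 40 0 0 0",
)

```text
time: 4.77
ee_pos: [0.5172, 0.0318, 0.1955]
eef_rot: [[-0.966, 0.258, 0.005], [0.258, 0.966, -0.0], [-0.005, 0.001, -1.0]]
wrist_force: [0.7, 1.2, 0.3]
gripper_width: 0.0185
grip_force: 58.7
```

```bash
python3 - <<'E'
from h import *
s=wrist(); o=s["o"]; print(o["gripper_width"],o["grip_force"],o["ee_pos"])
a=s["pixels"][150:310,178:378]
sc=optics.snapshot("scene")["pixels"][130:220,220:300]
cv2.imwrite("pics/g2.png",np.hstack([cv2.resize(a,(480,384),interpolation=2),cv2.resize(sc,(320,384),interpolation=2)]))
E
```

```text
0.018512421848918045 58.65566432476044 [0.51721236 0.03175031 0.19549799]
```

View pics/g2.png

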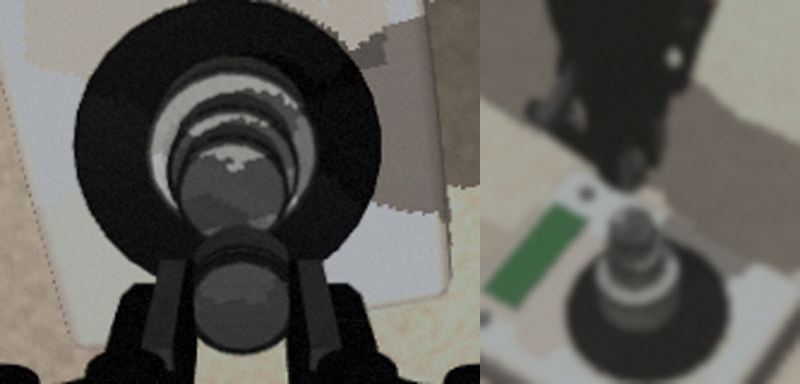

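w22 is held upright between the pads and w30, w38 and w54 still stand. Carrying it to holder 22.

step_arm(
  motion="-6 13 0 0 0 0;-17 38 0 0 0 0;-30 66 0 0 0 0;-43 95 0 0 0 0;-56 124 0 0 0 0;-69 153 0 0 0 0;-82 181 0 0 0 0;-95 210 0 0 0 0;-108 239 -10 0 0 0;-119 263 -25 0 0 0;-127 280 -45 0 0 0;-131 289 -65 0 0 0",
)

```text
time: 5.87
ee_pos: [0.3821, 0.3231, 0.1265]
eef_rot: [[-0.967, 0.255, -0.0], [0.255, 0.967, 0.001], [0.001, 0.001, -1.0]]
wrist_force: [0.7, -1.4, 0.2]
gripper_width: 0.0186
grip_force: 58.7
```

step_arm(
  motion="0 0 -15 0 0 0;0 0 -25 0 0 0;0 0 -25 0 0 0;0 0 -25 0 0 0",
)

```text
time: 6.2
ee_pos: [0.3833, 0.3204, 0.1017]
eef_rot: [[-0.966, 0.258, -0.002], [0.258, 0.966, -0.001], [0.001, -0.001, -1.0]]
wrist_force: [0.7, 0.6, 0.1]
gripper_width: 0.0182
grip_force: 58.7
```

```bash
python3 - <<'E'
from h import *
s=wrist(); o=s["o"]; print(o["gripper_width"],o["grip_force"],o["ee_pos"])
cv2.imwrite("pics/p1.png",cv2.resize(s["pixels"][110:310,140:420],(784,560),interpolation=2))
E
```

```text
0.01818771095279607 58.73704254627228 [0.38331296 0.32043346 0.10171622]
```

View pics/p1.png

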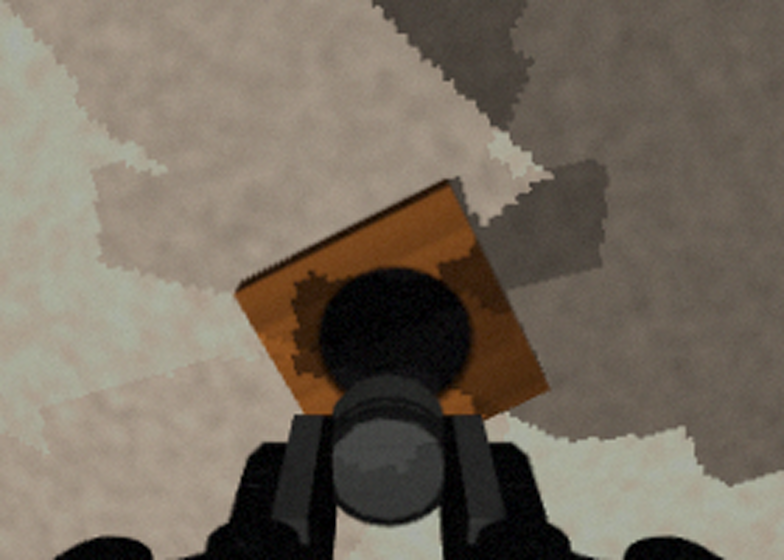

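The recess centre is at px (281.4,231.4) and the held weight's top is at px (278.6,277.5).

```bash
python3 - <<'E'
from h import *
s=wrist(); 
print((wz(s,281.4,231.4,.011)*1000).round(1),(wz(s,278.6,277.5,.0848)*1000).round(1),np.array(s["o"]["ee_pos"])*1000)
E
```

```text
[387.8 323.1  11. ] [383.4 322.1  84.8] [384.28735066 320.80242125 102.6013539 ]
```

step_arm(
  motion="2 0 -10 0 0 0;4 1 -25 0 0 0;4 1 -40 0 0 0;4 1 -50 0 0 0;4 1 -56 0 0 0;4 1 -59 0 0 0;4 1 -59 0 0 0;4 1 -59 0 0 0",
)

```text
time: 6.97
ee_pos: [0.3885, 0.322, 0.0436]
eef_rot: [[-0.966, 0.258, 0.001], [0.258, 0.966, 0.0], [-0.0, 0.0, -1.0]]
wrist_force: [0.2, 0.5, -0.7]
gripper_width: 0.0185
grip_force: 58.7
```

step_arm(
  motion="0 0 -0.5 0 0 0;0 0 -1 0 0 0;0 0 -1 0 0 0",
)

```text
time: 7.22
ee_pos: [0.3885, 0.3221, 0.0428]
eef_rot: [[-0.966, 0.258, 0.001], [0.258, 0.966, 0.001], [-0.001, 0.001, -1.0]]
wrist_force: [0.8, 0.6, -1.8]
gripper_width: 0.0186
grip_force: 58.7
```

step_arm(
  motion="0 0 -0.5 0 0 0;0 0 -1 0 0 0;0 0 -1.5 0 0 0;0 0 -1.5 0 0 0;0 0 -1.5 0 0 0",
)

```text
time: 7.63
ee_pos: [0.3881, 0.3218, 0.0408]
eef_rot: [[-0.966, 0.258, -0.0], [0.258, 0.966, -0.0], [0.0, -0.0, -1.0]]
wrist_force: [0.6, 0.3, -0.4]
gripper_width: 0.0191
grip_force: 58.7
```

step_arm(
  motion="0 0 -0.5 0 0 0;0 0 -1 0 0 0;0 0 -1 0 0 0;0 0 -1 0 0 0",
)

```text
time: 7.97
ee_pos: [0.3881, 0.3218, 0.0397]
eef_rot: [[-0.966, 0.258, -0.0], [0.258, 0.966, -0.0], [0.0, -0.0, -1.0]]
wrist_force: [0.1, 0.5, -0.4]
gripper_width: 0.0185
grip_force: 58.7
```

Expected contact is at about 39.4. Stepping down finely until force shows.

step_arm(
  motion="0 0 -0.5 0 0 0;0 0 -0.5 0 0 0;0 0 -0.5 0 0 0",
)

```text
time: 8.22
ee_pos: [0.3882, 0.3219, 0.0395]
eef_rot: [[-0.966, 0.258, 0.0], [0.258, 0.966, 0.0], [-0.0, 0.0, -1.0]]
wrist_force: [-0.2, -0.5, 2.1]
gripper_width: 0.0184
grip_force: 58.9
```

step_arm(
  motion="0 0 -0.5 0 0 0;0 0 -0.5 0 0 0;0 0 -0.5 0 0 0",
)

```text
time: 8.47
ee_pos: [0.3882, 0.3219, 0.0395]
eef_rot: [[-0.966, 0.258, 0.0], [0.258, 0.966, 0.0], [-0.0, 0.0, -1.0]]
wrist_force: [-2.5, -0.7, 6.0]
gripper_width: 0.0184
grip_force: 59.3
```

step_arm(
  motion="0 0 -0.5 0 0 0;0 0 -0.5 0 0 0;0 0 -0.5 0 0 0",
)

```text
time: 8.72
ee_pos: [0.3883, 0.3219, 0.0394]
eef_rot: [[-0.966, 0.258, 0.0], [0.258, 0.966, -0.0], [-0.0, 0.0, -1.0]]
wrist_force: [-3.1, -1.5, 10.6]
gripper_width: 0.0184
grip_force: 59.6
```

step_arm(
  motion="0 0 0 0 0 0;0 0 0 0 0 0;0 0 0 0 0 0;0 0 0 0 0 0;0 0 5 0 0 0;0 0 15 0 0 0;0 0 35 0 0 0;0 0 60 0 0 0;0 0 90 0 0 0;0 0 115 0 0 0;0 0 135 0 0 0;0 0 135 0 0 0",
  fingers=0.6,
)

```text
time: 9.72
ee_pos: [0.3913, 0.3239, 0.1792]
eef_rot: [[-0.966, 0.258, 0.009], [0.258, 0.966, 0.005], [-0.007, 0.008, -1.0]]
wrist_force: [1.6, 1.3, -0.1]
gripper_width: 0.0511
grip_force: 0.0
```

```bash
python3 - <<'E'
from h import *
s=wrist(); o=s["o"]; print(o["gripper_width"],o["wrist_force"],o["ee_pos"])
cv2.imwrite("pics/r1.png",cv2.resize(s["pixels"][150:290,210:350],(500,500),interpolation=2))
E
```

```text
0.05113416005612236 [ 1.58698669  1.32790041 -0.06285438] [0.3912761  0.3238904  0.17918119]
```

View pics/r1.png

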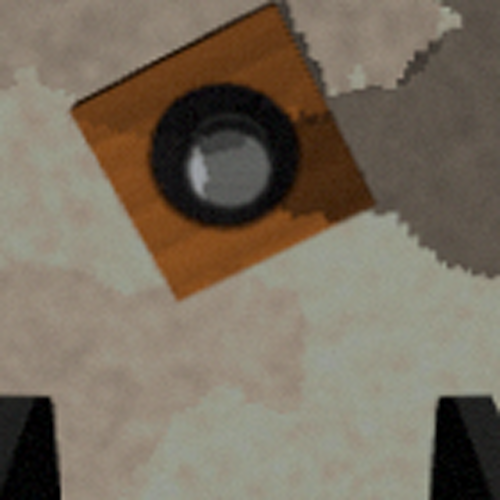

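w22 sits upright inside its recess, centred around crop (230,167). Returning for w30.

step_arm(
  motion="6 -14 0 0 0 0;18 -41 0 0 0 0;33 -75 0 0 0 0;48 -109 0 0 0 0;63 -143 0 0 0 0;78 -177 0 0 0 0;93 -211 0 0 0 0;107 -243 0 0 0 0;118 -268 0 0 0 0;125 -284 0 0 0 0;127 -290 0 0 0 0;127 -290 0 0 0 0",
)

```text
time: 10.77
ee_pos: [0.5148, 0.0308, 0.1724]
eef_rot: [[-0.966, 0.26, -0.002], [0.26, 0.966, 0.0], [0.002, -0.0, -1.0]]
wrist_force: [-0.9, 0.0, 0.1]
gripper_width: 0.0515
grip_force: 0.0
```

step_arm(
  motion="0 0 0 0 0 0;0 0 0 0 0 0;0 0 0 0 0 0",
)

```text
time: 11.02
ee_pos: [0.5143, 0.0331, 0.173]
eef_rot: [[-0.967, 0.256, -0.001], [0.256, 0.967, 0.0], [0.001, 0.0, -1.0]]
wrist_force: [0.3, 0.1, -0.1]
gripper_width: 0.0516
grip_force: 0.0
```

```bash
python3 - <<'E'
from h import *
s=wrist(); o=s["o"]; print(o["gripper_width"],o["ee_pos"],o["joint_positions"])
cv2.imwrite("pics/s2.png",cv2.resize(s["pixels"][140:290,178:378],(800,600),interpolation=2))
E
```

```text
0.051620470085883635 [0.51433762 0.03305306 0.17302996] [-6.14463132e-02  1.44713282e-01 -3.74683173e-01  1.05233107e+00
  2.81561805e-04  1.97576395e-01]
```

View pics/s2.png

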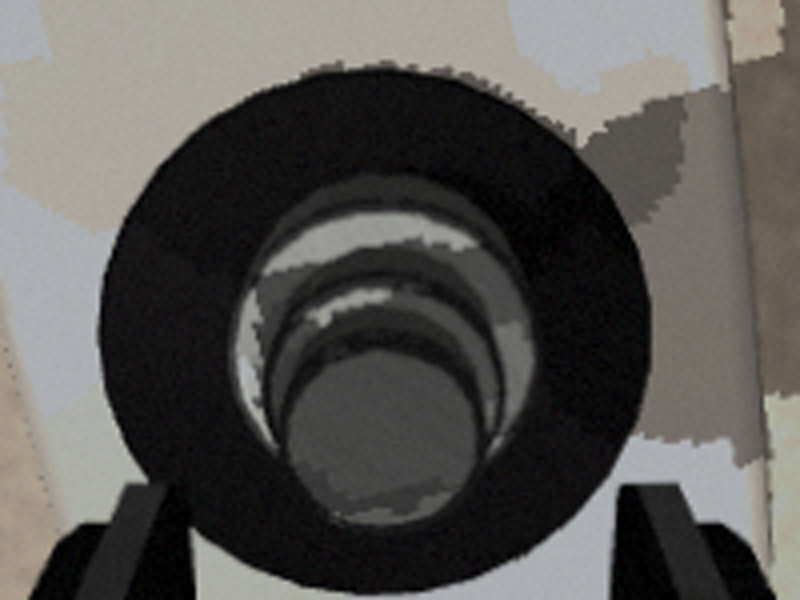

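The w30 top is at px (274.3,249.5) and the w54 lateral centre is at px 273.9.

```bash
python3 - <<'E'
from h import *
s=wrist(); o=s["o"]
print((wz(s,274.3,249.5,.12)*1000).round(1),np.array(o["ee_pos"])*1000,o["time"])
E
```

```text
[513.8  31.7 120. ] [514.50842669  32.98475725 173.16352267] 11.0667
```

step_arm(
  motion="-0.5 -1.5 -8 0 0 0;-0.5 -1.5 -18 0 0 0;-0.5 -1.5 -28 0 0 0;-0.5 -1.5 -35 0 0 0;-0.5 -1.5 -39 0 0 0;-0.5 -1.5 -40.5 0 0 0;-0.5 -1.5 -40.5 0 0 0;-0.5 -1.5 -40.5 0 0 0",
)

```text
time: 11.78
ee_pos: [0.5148, 0.0303, 0.1328]
eef_rot: [[-0.966, 0.258, 0.0], [0.258, 0.966, 0.0], [-0.0, 0.0, -1.0]]
wrist_force: [0.3, -0.2, 1.5]
gripper_width: 0.0509
grip_force: 0.0
```

step_arm(
  motion="0 0 0 0 0 0;0 0 0 0 0 0;0 0 0 0 0 0;0 0 0 0 0 0;0 0 0 0 0 0;0 0 0 0 0 0;0 0 0 0 0 0",
  fingers=0.15,
)

```text
time: 12.37
ee_pos: [0.5155, 0.0303, 0.1337]
eef_rot: [[-0.966, 0.258, 0.002], [0.258, 0.966, -0.0], [-0.002, 0.0, -1.0]]
wrist_force: [-1.6, -0.8, 4.8]
gripper_width: 0.0272
grip_force: 59.2
```

step_arm(
  motion="0 0 2 0 0 0;0 0 5 0 0 0;0 0 10 0 0 0;0 0 18 0 0 0;0 0 28 0 0 0;0 0 40 0 0 0;0 0 40 0 0 0;0 0 40 0 0 0",
)

```text
time: 13.03
ee_pos: [0.5157, 0.0303, 0.1741]
eef_rot: [[-0.966, 0.258, 0.003], [0.258, 0.966, -0.0], [-0.003, 0.001, -1.0]]
wrist_force: [-0.3, 0.3, -0.5]
gripper_width: 0.0272
grip_force: 59.1
```

step_arm(
  motion="2 -10 0 0 0 0;7 -32 0 0 0 0;14 -60 0 0 0 0;20 -88 0 0 0 0;27 -116 0 0 0 0;33 -144 0 0 0 0;40 -172 0 0 0 0;46 -200 -5 0 0 0;53 -228 -18 0 0 0;59 -254 -35 0 0 0;63 -272 -52 0 0 0;65 -281 -65 0 0 0",
)

```text
time: 14.03
ee_pos: [0.5792, -0.2536, 0.1056]
eef_rot: [[-0.966, 0.26, -0.001], [0.26, 0.966, -0.0], [0.001, -0.001, -1.0]]
wrist_force: [0.3, -0.1, -0.0]
gripper_width: 0.027
grip_force: 59.2
```

step_arm(
  motion="0 0 0 0 0 0;0 0 0 0 0 0;0 0 0 0 0 0;0 0 0 0 0 0",
)

```text
time: 14.37
ee_pos: [0.58, -0.2497, 0.1089]
eef_rot: [[-0.967, 0.257, 0.001], [0.257, 0.967, -0.0], [-0.001, -0.0, -1.0]]
wrist_force: [0.4, -0.4, -1.3]
gripper_width: 0.0273
grip_force: 59.2
```

```bash
python3 - <<'E'
from h import *
s=wrist(); o=s["o"]; print(o["gripper_width"],o["ee_pos"])
cv2.imwrite("pics/p2.png",cv2.resize(s["pixels"][150:300,178:378],(800,600),interpolation=2))
E
```

```text
0.027330898407000478 [ 0.58000399 -0.24970416  0.10886771]
```

View pics/p2.png

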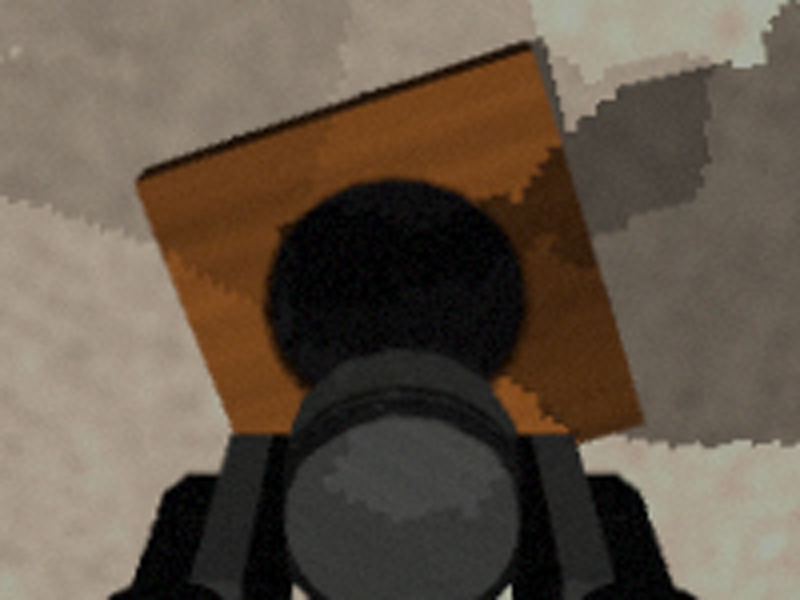

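The recess centre is at px (276.8,225.8) and the weight's top at px (278.6,281).

```bash
python3 - <<'E'
from h import *
s=wrist(); o=s["o"]; z=o["ee_pos"][2]-.0377+.006+.018
print((wz(s,276.8,225.8,.011)*1000).round(1),(wz(s,278.6,281,z)*1000).round(1),np.array(o["ee_pos"])*1000)
E
```

```text
[ 581.3 -250.2   11. ] [ 578.9 -248.4   95.4] [ 580.17649243 -249.79219891  109.06791911]
```

step_arm(
  motion="2 -1 -10 0 0 0;2 -1 -26 0 0 0;2 -1 -42 0 0 0;2 -1 -54 0 0 0;2 -1 -62 0 0 0;2 -1 -67 0 0 0;2 -1 -69 0 0 0;2 -1 -69 0 0 0;2 -1 -69 0 0 0",
)

```text
time: 15.22
ee_pos: [0.5822, -0.2519, 0.0394]
eef_rot: [[-0.966, 0.258, 0.001], [0.258, 0.966, -0.001], [-0.001, -0.0, -1.0]]
wrist_force: [-0.1, 0.1, -0.6]
gripper_width: 0.027
grip_force: 59.3
```

step_arm(
  motion="0 0 -0.5 0 0 0;0 0 -1 0 0 0;0 0 -1 0 0 0;0 0 -1 0 0 0",
)

```text
time: 15.55
ee_pos: [0.5819, -0.2518, 0.0381]
eef_rot: [[-0.966, 0.258, 0.001], [0.258, 0.966, -0.0], [-0.001, -0.0, -1.0]]
wrist_force: [-0.5, -0.1, -1.2]
gripper_width: 0.0272
grip_force: 59.3
```

step_arm(
  motion="0 0 -0.5 0 0 0;0 0 -0.5 0 0 0;0 0 -0.5 0 0 0",
)

```text
time: 15.8
ee_pos: [0.5819, -0.2518, 0.0378]
eef_rot: [[-0.966, 0.258, 0.0], [0.258, 0.966, -0.0], [-0.001, -0.0, -1.0]]
wrist_force: [-1.3, 0.1, 2.2]
gripper_width: 0.0273
grip_force: 59.5
```

step_arm(
  motion="0 0 -0.5 0 0 0;0 0 -0.5 0 0 0;0 0 -0.5 0 0 0",
)

```text
time: 16.05
ee_pos: [0.5819, -0.2518, 0.0377]
eef_rot: [[-0.966, 0.258, 0.0], [0.258, 0.966, -0.0], [-0.001, -0.0, -1.0]]
wrist_force: [-1.8, -0.4, 5.6]
gripper_width: 0.0274
grip_force: 59.7
```

step_arm(
  motion="0 0 0 0 0 0;0 0 0 0 0 0;0 0 0 0 0 0;0 0 0 0 0 0;0 0 5 0 0 0;0 0 15 0 0 0;0 0 35 0 0 0;0 0 60 0 0 0;0 0 90 0 0 0;0 0 110 0 0 0;0 0 120 0 0 0;0 0 120 0 0 0",
  fingers=0.72,
)

```text
time: 17.05
ee_pos: [0.5838, -0.2528, 0.1609]
eef_rot: [[-0.966, 0.258, 0.006], [0.258, 0.966, -0.003], [-0.007, -0.002, -1.0]]
wrist_force: [-0.3, -0.3, -0.2]
gripper_width: 0.0614
grip_force: 0.0
```

step_arm(
  motion="-2 10 0 0 0 0;-7 32 0 0 0 0;-14 60 0 0 0 0;-20 88 0 0 0 0;-27 116 0 0 0 0;-33 144 0 0 0 0;-40 172 0 0 0 0;-46 200 0 0 0 0;-54 233 0 0 0 0;-62 263 0 0 0 0;-66 279 0 0 0 0;-67 284 0 0 0 0",
)

```text
time: 18.05
ee_pos: [0.511, 0.0354, 0.1543]
eef_rot: [[-0.967, 0.254, -0.006], [0.254, 0.967, 0.001], [0.006, -0.0, -1.0]]
wrist_force: [0.1, -0.0, 0.0]
gripper_width: 0.0613
grip_force: 0.0
```

step_arm(
  motion="0 0 0 0 0 0;0 0 0 0 0 0;0 0 0 0 0 0;0 0 0 0 0 0",
)

```text
time: 18.38
ee_pos: [0.5149, 0.0314, 0.1565]
eef_rot: [[-0.966, 0.259, -0.0], [0.259, 0.966, -0.0], [0.0, -0.0, -1.0]]
wrist_force: [-1.0, 0.5, -0.4]
gripper_width: 0.0618
grip_force: 0.0
```

```bash
python3 - <<'E'
from h import *
s=wrist(); o=s["o"]; print(o["gripper_width"],o["ee_pos"])
t=optics.snapshot("top")["pixels"]
cv2.imwrite("pics/s3.png",np.hstack([cv2.resize(s["pixels"][140:290,178:378],(560,420),interpolation=2),cv2.resize(t[203:253,377:417],(240,300),interpolation=2)]) if 0 else np.hstack([cv2.resize(s["pixels"][140:290,178:378],(560,420),interpolation=2),cv2.resize(t[195:265,377:417],(240,420),interpolation=2)]))
E
```

```text
0.061788637425069855 [0.51493099 0.03138129 0.15652217]
```

View pics/s3.png

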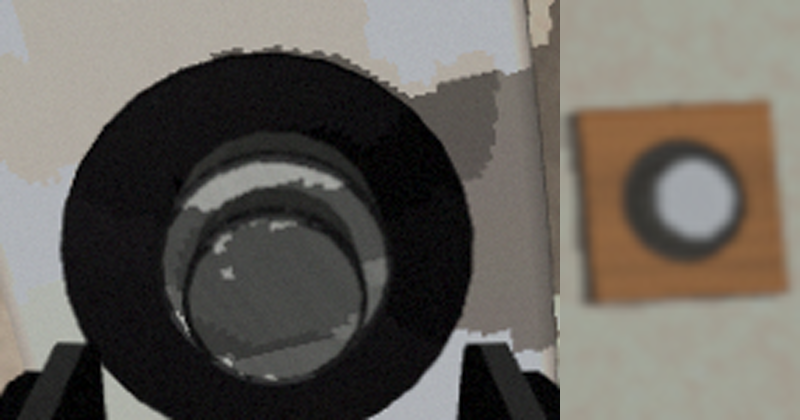

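w30 is centred in its recess. The w38 top at px (276.6,246.8) lies within about 1 mm of the tool axis. Going down to grasp it.

step_arm(
  motion="0 0 -8 0 0 0;0 0 -20 0 0 0;0 0 -32 0 0 0;0 0 -40 0 0 0;0 0 -45 0 0 0;0 0 -47 0 0 0;0 0 -47 0 0 0;0 0 -47 0 0 0",
)

```text
time: 19.15
ee_pos: [0.515, 0.0323, 0.11]
eef_rot: [[-0.966, 0.258, 0.0], [0.258, 0.966, -0.0], [-0.0, 0.0, -1.0]]
wrist_force: [0.4, 0.5, 0.5]
gripper_width: 0.0614
grip_force: 0.0
```

step_arm(
  motion="0 0 0 0 0 0;0 0 0 0 0 0;0 0 0 0 0 0;0 0 0 0 0 0;0 0 0 0 0 0;0 0 0 0 0 0;0 0 0 0 0 0",
  fingers=0.25,
)

```text
time: 19.73
ee_pos: [0.5155, 0.0321, 0.1109]
eef_rot: [[-0.966, 0.258, 0.002], [0.258, 0.966, -0.001], [-0.002, -0.0, -1.0]]
wrist_force: [0.1, -1.0, 6.7]
gripper_width: 0.0359
grip_force: 60.0
```

step_arm(
  motion="0 0 2 0 0 0;0 0 5 0 0 0;0 0 10 0 0 0;0 0 18 0 0 0;0 0 28 0 0 0;0 0 40 0 0 0;0 0 40 0 0 0;0 0 40 0 0 0",
)

```text
time: 20.4
ee_pos: [0.5158, 0.0323, 0.1511]
eef_rot: [[-0.966, 0.258, 0.003], [0.258, 0.966, -0.0], [-0.003, 0.001, -1.0]]
wrist_force: [0.5, -0.2, -1.3]
gripper_width: 0.0357
grip_force: 60.0
```

step_arm(
  motion="-3 -10 0 0 0 0;-9 -32 0 0 0 0;-17 -62 0 0 0 0;-26 -92 0 0 0 0;-34 -122 0 0 0 0;-43 -153 0 0 0 0;-51 -183 0 0 0 0;-60 -214 0 0 0 0;-68 -244 0 0 0 0;-77 -275 -8 0 0 0;-84 -300 -18 0 0 0;-89 -319 -30 0 0 0",
)

```text
time: 21.4
ee_pos: [0.4244, -0.2894, 0.1195]
eef_rot: [[-0.966, 0.26, 0.0], [0.26, 0.966, -0.001], [-0.0, -0.001, -1.0]]
wrist_force: [0.4, 0.1, -2.8]
gripper_width: 0.0357
grip_force: 60.2
```

step_arm(
  motion="-2 -7 -10 0 0 0;-2 -7 -10 0 0 0;-2 -7 -10 0 0 0;-2 -7 -10 0 0 0;-2 -7 -10 0 0 0",
)

```text
time: 21.82
ee_pos: [0.4241, -0.2928, 0.1102]
eef_rot: [[-0.967, 0.256, 0.0], [0.256, 0.967, -0.0], [-0.0, 0.0, -1.0]]
wrist_force: [0.7, -1.0, -2.0]
gripper_width: 0.0357
grip_force: 60.2
```

```bash
python3 - <<'E'
from h import *
s=wrist(); o=s["o"]; print(o["gripper_width"],o["ee_pos"])
cv2.imwrite("pics/p3.png",cv2.resize(s["pixels"][140:300,168:388],(792,576),interpolation=2))
g=s["pixels"].max(axis=2)
# wood mask outline -> block centre
hsv=cv2.cvtColor(s["pixels"],cv2.COLOR_BGR2HSV)
for v in range(195,250,10):
    r=g[v]; m=np.where(r[220:340]<45)[0]+220; print(v,m.min() if len(m) else None,m.max() if len(m) else None, len(m))
for u in(265,277,290):
    m=np.where(g[150:260,u]<35)[0]+150; print("col",u,m[:1],m[-1:],len(m))
E
```

```text
0.03574328921108653 [ 0.42407853 -0.29277221  0.11024942]
195 252 301 50
205 243 309 67
215 239 312 74
225 239 313 75
235 240 310 71
245 246 307 57
col 265 [189] [249] 50
col 277 [188] [251] 54
col 290 [190] [253] 54
```

```bash
python3 - <<'E'
from h import *
s=wrist(); o=s["o"]
for p in((276,222),(239,222),(313,222),(276,187.5)): print((wz(s,*p,.011)*1000).round(1))
print(np.array(o["ee_pos"])*1000)
E
```

```text
[ 422.8 -293.2   11. ]
[ 416.1 -318.6   11. ]
[ 429.5 -267.8   11. ]
[ 398.7 -286.8   11. ]
[ 424.2236292  -292.8611118   110.40384108]
```

The holder is right below within about 1 mm, with a measured recess diameter of about 53 mm against 54. Lowering.

step_arm(
  motion="0.5 -0.5 -10 0 0 0;0.5 -0.5 -26 0 0 0;0.5 -0.5 -42 0 0 0;0.5 -0.5 -54 0 0 0;0.5 -0.5 -63 0 0 0;0.5 -0.5 -68 0 0 0;0.5 -0.5 -71 0 0 0;0.5 -0.5 -71 0 0 0;0.5 -0.5 -71 0 0 0",
)

```text
time: 22.67
ee_pos: [0.4245, -0.2944, 0.0391]
eef_rot: [[-0.966, 0.258, 0.001], [0.258, 0.966, -0.001], [-0.001, -0.0, -1.0]]
wrist_force: [-0.4, 0.0, -0.9]
gripper_width: 0.0358
grip_force: 60.2
```

step_arm(
  motion="0 0 -0.5 0 0 0;0 0 -1 0 0 0;0 0 -1.5 0 0 0;0 0 -1.5 0 0 0;0 0 -1.5 0 0 0",
)

```text
time: 23.08
ee_pos: [0.4242, -0.2942, 0.0375]
eef_rot: [[-0.966, 0.258, 0.0], [0.258, 0.966, -0.0], [-0.0, -0.0, -1.0]]
wrist_force: [0.7, 0.2, -2.8]
gripper_width: 0.0357
grip_force: 60.2
```

step_arm(
  motion="0 0 -0.5 0 0 0;0 0 -0.5 0 0 0;0 0 -0.5 0 0 0",
)

```text
time: 23.33
ee_pos: [0.4243, -0.2942, 0.037]
eef_rot: [[-0.966, 0.258, 0.0], [0.258, 0.966, -0.0], [-0.0, -0.0, -1.0]]
wrist_force: [0.4, 0.7, 0.1]
gripper_width: 0.0354
grip_force: 60.5
```

step_arm(
  motion="0 0 -0.5 0 0 0;0 0 -0.5 0 0 0;0 0 -0.5 0 0 0",
)

```text
time: 23.58
ee_pos: [0.4243, -0.2943, 0.0369]
eef_rot: [[-0.966, 0.258, 0.0], [0.258, 0.966, -0.0], [-0.0, -0.0, -1.0]]
wrist_force: [-1.2, 1.2, 5.1]
gripper_width: 0.0356
grip_force: 60.9
```

step_arm(
  motion="0 0 0 0 0 0;0 0 0 0 0 0;0 0 0 0 0 0;0 0 0 0 0 0;0 0 5 0 0 0;0 0 15 0 0 0;0 0 35 0 0 0;0 0 60 0 0 0;0 0 85 0 0 0;0 0 100 0 0 0;0 0 105 0 0 0;0 0 105 0 0 0",
  fingers=1,
)

```text
time: 24.58
ee_pos: [0.4254, -0.2952, 0.1437]
eef_rot: [[-0.966, 0.258, 0.003], [0.258, 0.966, -0.003], [-0.004, -0.002, -1.0]]
wrist_force: [-0.2, -0.2, 0.4]
gripper_width: 0.0853
grip_force: 0.0
```

step_arm(
  motion="3 10 0 0 0 0;9 32 0 0 0 0;17 62 0 0 0 0;26 92 0 0 0 0;34 122 0 0 0 0;43 153 0 0 0 0;51 183 0 0 0 0;60 214 0 0 0 0;69 249 0 0 0 0;79 284 0 0 0 0;87 310 0 0 0 0;91 326 0 0 0 0",
)

```text
time: 25.58
ee_pos: [0.514, 0.0354, 0.1395]
eef_rot: [[-0.967, 0.255, -0.003], [0.255, 0.967, 0.001], [0.003, 0.0, -1.0]]
wrist_force: [0.9, 0.3, -0.1]
gripper_width: 0.0852
grip_force: 0.0
```

step_arm(
  motion="0 0 0 0 0 0;0 0 0 0 0 0;0 0 0 0 0 0;0 0 0 0 0 0",
)

```text
time: 25.92
ee_pos: [0.5142, 0.0312, 0.1405]
eef_rot: [[-0.966, 0.259, -0.002], [0.259, 0.966, -0.0], [0.002, -0.001, -1.0]]
wrist_force: [-0.8, -1.3, 0.4]
gripper_width: 0.0854
grip_force: 0.0
```

```bash
python3 - <<'E'
from h import *
s=wrist(); o=s["o"]; print(o["gripper_width"],np.array(o["ee_pos"]).round(4))
t=optics.snapshot("top")["pixels"]
cv2.imwrite("pics/s4.png",np.hstack([cv2.resize(s["pixels"][140:290,178:378],(560,420),interpolation=2),cv2.resize(t[265:335,400:440],(240,420),interpolation=2)]))
E
```

```text
0.08543677611295039 [0.5142 0.0312 0.1405]
```

View pics/s4.png

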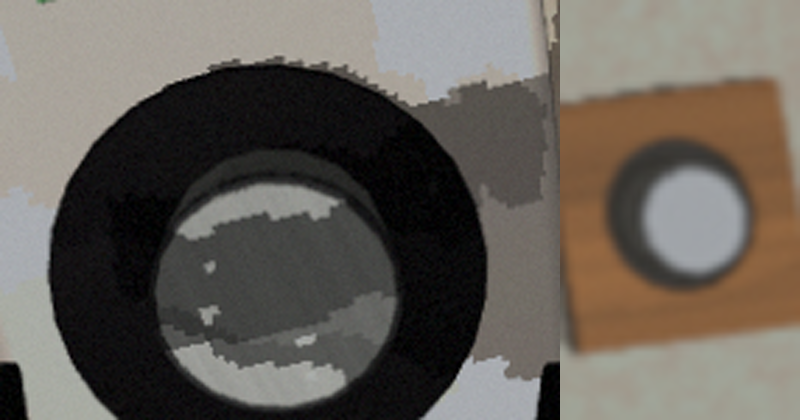

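w38 is in its recess. The w54 top at px (276.6,245.4) is centred between the open fingers.

step_arm(
  motion="0 0.5 -8 0 0 0;0 0.5 -22 0 0 0;0 0.5 -36 0 0 0;0 0.5 -48 0 0 0;0 0.5 -56 0 0 0;0 0.5 -60 0 0 0;0 0.5 -60 0 0 0;0 0.5 -60 0 0 0",
)

```text
time: 26.68
ee_pos: [0.5153, 0.0321, 0.0814]
eef_rot: [[-0.966, 0.258, 0.0], [0.258, 0.966, -0.0], [-0.0, -0.0, -1.0]]
wrist_force: [0.3, 0.3, -0.4]
gripper_width: 0.0855
grip_force: 0.0
```

step_arm(
  motion="0 0 0 0 0 0;0 0 0 0 0 0;0 0 0 0 0 0;0 0 0 0 0 0;0 0 0 0 0 0;0 0 0 0 0 0;0 0 0 0 0 0;0 0 0 0 0 0",
  fingers=0.4,
)

```text
time: 27.35
ee_pos: [0.516, 0.0316, 0.0827]
eef_rot: [[-0.966, 0.258, 0.002], [0.258, 0.966, -0.002], [-0.002, -0.002, -1.0]]
wrist_force: [-1.1, -2.4, 5.9]
gripper_width: 0.0521
grip_force: 63.2
```

step_arm(
  motion="0 0 2 0 0 0;0 0 5 0 0 0;0 0 10 0 0 0;0 0 18 0 0 0;0 0 28 0 0 0;0 0 40 0 0 0;0 0 40 0 0 0;0 0 40 0 0 0",
)

```text
time: 28.02
ee_pos: [0.5164, 0.0324, 0.1226]
eef_rot: [[-0.966, 0.258, 0.003], [0.258, 0.966, -0.0], [-0.003, 0.001, -1.0]]
wrist_force: [-0.1, -1.1, -4.9]
gripper_width: 0.052
grip_force: 63.5
```

step_arm(
  motion="2 8 0 0 0 0;7 27 0 0 0 0;14 54 0 0 0 0;21 81 0 0 0 0;28 108 0 0 0 0;35 135 0 0 0 0;42 162 0 0 0 0;49 189 0 0 0 0;56 216 0 0 0 0;63 243 0 0 0 0;70 270 -5 0 0 0;75 288 -10 0 0 0",
)

```text
time: 29.02
ee_pos: [0.5902, 0.3238, 0.1104]
eef_rot: [[-0.967, 0.256, -0.0], [0.256, 0.967, 0.002], [0.001, 0.002, -1.0]]
wrist_force: [0.5, -0.0, -4.9]
gripper_width: 0.0521
grip_force: 63.8
```

step_arm(
  motion="2 9 -4 0 0 0;2 9 -4 0 0 0;2 9 -4 0 0 0;2 9 -4 0 0 0;2 9 -4 0 0 0",
)

```text
time: 29.43
ee_pos: [0.5918, 0.3282, 0.1072]
eef_rot: [[-0.966, 0.259, -0.001], [0.259, 0.966, -0.001], [0.001, -0.001, -1.0]]
wrist_force: [-0.0, 0.1, -4.9]
gripper_width: 0.0521
grip_force: 64.0
```

```bash
python3 - <<'E'
from h import *
s=wrist(); o=s["o"]; print(o["gripper_width"],np.array(o["ee_pos"])*1000)
g=s["pixels"].max(axis=2)
for v in range(170,250,10):
    m=np.where(g[v,200:350]<40)[0]+200; print(v,m.min() if len(m) else None,m.max() if len(m) else None, len(m), (wz(s,(m.min()+m.max())/2,v,.011)*1000).round(1) if len(m) else "")
for u in(250,277,300):
    m=np.where(g[120:260,u]<40)[0]+120; print("col",u,m[:1],m[-1:],len(m),(wz(s,u,m[0],.011)*1000).round(1))
E
```

```text
0.05206886740953352 [591.78139967 328.21069231 107.19718257]
170 None None 0 
180 265 295 31 [561.2 338.5  11. ]
190 247 314 68 [567.9 337.   11. ]
200 239 323 85 [574.8 335.6  11. ]
210 234 327 94 [581.6 333.4  11. ]
220 232 329 74 [588.6 331.6  11. ]
230 232 328 29 [595.6 329.3  11. ]
240 247 326 46 [604.1 331.9  11. ]
col 250 [187] [243] 45 [560.5 317.6  11. ]
col 277 [178] [238] 48 [559.3 336.9  11. ]
col 300 [182] [245] 51 [565.9 351.2  11. ]
```

step_arm(
  motion="1 1.5 -10 0 0 0;1 1.5 -25 0 0 0;1 1.5 -40 0 0 0;1 1.5 -52 0 0 0;1 1.5 -60 0 0 0;1 1.5 -65 0 0 0;1 1.5 -68 0 0 0;1 1.5 -68 0 0 0;1 1.5 -68 0 0 0",
)

```text
time: 30.23
ee_pos: [0.5936, 0.3311, 0.0398]
eef_rot: [[-0.966, 0.258, 0.001], [0.258, 0.966, 0.0], [-0.001, 0.001, -1.0]]
wrist_force: [0.6, 0.4, -4.7]
gripper_width: 0.0524
grip_force: 64.1
```

step_arm(
  motion="0 0 -0.5 0 0 0;0 0 -1 0 0 0;0 0 -1.5 0 0 0;0 0 -2 0 0 0;0 0 -2 0 0 0;0 0 -2 0 0 0",
)

```text
time: 30.73
ee_pos: [0.5931, 0.3309, 0.0373]
eef_rot: [[-0.966, 0.258, -0.0], [0.258, 0.966, 0.0], [0.0, 0.0, -1.0]]
wrist_force: [-0.2, 0.0, -5.4]
gripper_width: 0.0523
grip_force: 64.1
```

step_arm(
  motion="0 0 -0.5 0 0 0;0 0 -0.5 0 0 0;0 0 -0.5 0 0 0",
)

```text
time: 30.98
ee_pos: [0.5931, 0.3309, 0.0368]
eef_rot: [[-0.966, 0.258, -0.0], [0.258, 0.966, -0.0], [0.0, -0.0, -1.0]]
wrist_force: [0.3, -0.2, -5.0]
gripper_width: 0.0523
grip_force: 64.1
```

step_arm(
  motion="0 0 -0.4 0 0 0;0 0 -0.8 0 0 0;0 0 -0.8 0 0 0;0 0 -0.8 0 0 0",
)

```text
time: 31.32
ee_pos: [0.5931, 0.3309, 0.036]
eef_rot: [[-0.966, 0.258, -0.0], [0.258, 0.966, -0.0], [0.0, -0.0, -1.0]]
wrist_force: [0.8, -1.0, -4.6]
gripper_width: 0.0522
grip_force: 64.1
```

step_arm(
  motion="0 0 -0.4 0 0 0;0 0 -0.4 0 0 0;0 0 -0.4 0 0 0",
)

```text
time: 31.57
ee_pos: [0.5932, 0.3309, 0.0358]
eef_rot: [[-0.966, 0.258, 0.0], [0.258, 0.966, 0.0], [-0.0, 0.0, -1.0]]
wrist_force: [-0.9, 0.2, -3.3]
gripper_width: 0.0519
grip_force: 64.3
```

step_arm(
  motion="0 0 -0.4 0 0 0;0 0 -0.4 0 0 0;0 0 -0.4 0 0 0",
)

```text
time: 31.82
ee_pos: [0.5932, 0.3309, 0.0358]
eef_rot: [[-0.966, 0.258, 0.0], [0.258, 0.966, -0.0], [-0.0, 0.0, -1.0]]
wrist_force: [-1.9, -0.9, 0.7]
gripper_width: 0.0521
grip_force: 64.6
```

Contact at the predicted height. A last bit of seating, then release and retreat straight up.

step_arm(
  motion="0 0 -0.4 0 0 0;0 0 -0.4 0 0 0",
)

```text
time: 31.98
ee_pos: [0.5932, 0.3309, 0.0357]
eef_rot: [[-0.966, 0.258, 0.0], [0.258, 0.966, -0.0], [-0.0, 0.0, -1.0]]
wrist_force: [-3.6, -1.5, 4.5]
gripper_width: 0.052
grip_force: 65.1
```

step_arm(
  motion="0 0 0 0 0 0;0 0 0 0 0 0;0 0 0 0 0 0;0 0 0 0 0 0;0 0 0 0 0 0;0 0 5 0 0 0;0 0 15 0 0 0;0 0 35 0 0 0;0 0 60 0 0 0;0 0 90 0 0 0;0 0 110 0 0 0;0 0 120 0 0 0",
  fingers=1,
)

```text
time: 32.98
ee_pos: [0.5954, 0.3319, 0.16]
eef_rot: [[-0.966, 0.258, 0.007], [0.258, 0.966, 0.003], [-0.006, 0.005, -1.0]]
wrist_force: [1.3, 0.4, 1.0]
gripper_width: 0.0855
grip_force: 0.0
```

step_arm(
  motion="-20 -20 10 0 0 0;-45 -45 30 0 0 0;-70 -70 50 0 0 0;-90 -90 60 0 0 0;-100 -100 60 0 0 0;-100 -100 60 0 0 0;-100 -100 60 0 0 0;-100 -100 60 0 0 0",
)

```text
time: 33.65
ee_pos: [0.4937, 0.2312, 0.2147]
eef_rot: [[-0.966, 0.258, 0.001], [0.258, 0.966, 0.0], [-0.0, 0.001, -1.0]]
wrist_force: [0.7, 0.0, 0.1]
gripper_width: 0.0853
grip_force: 0.0
```

```bash
python3 - <<'E'
from h import *
s=optics.snapshot("top"); o=telemetry.get_obs(); print(o["time"],o["gripper_width"],np.round(o["wrist_force"],1),np.round(o["qd"],3))
g=s["pixels"].max(axis=2)
# weights' bright tops: centroid, size -> world position against the holders
for k,h,z,(x,y) in((22,.0165,.0225,(387,322)),(30,.018,.024,(581,-251)),(38,.022,.028,(424,-293.5)),(54,.027,.033,(593,330))):
    c=np.array(s["rotation"]).T@(np.array([x/1e3,y/1e3,z])-s["xyz"]); u=s["cx"]+s["fx"]*c[0]/c[2]; v=s["cy"]+s["fy"]*c[1]/c[2]
    r=int(k/2e3*.95*430)+3
    hsv=cv2.cvtColor(s["pixels"],cv2.COLOR_BGR2HSV); m=((g>110)&(hsv[...,1]<50)).astype(np.uint8)
    n,l,st,cc=cv2.connectedComponentsWithStats(m); i=min([i for i in range(1,n) if st[i,4]>30],key=lambda i:np.hypot(*(cc[i]-(u,v))))
    print(k,"pred",round(u,1),round(v,1),"got",cc[i].round(1),st[i][2:],"exp diam px",round(k/1e3/c[2]*s["fx"],1))
    w=onz(s,*cc[i],z)*1000; print("   weight",w.round(1))
E
```

```text
33.7 0.08575449378786269 [ 0.2 -0.   0.4] [ 0.003  0.011  0.006  0.003  0.    -0.001]
22 pred 130.9 314.3 got [ 90.  360.4] [  40  128 2594] exp diam px 10.4
   weight [292.8 400.6  22.5]
30 pred 398.5 226.2 got [399.  227.8] [ 13  13 134] exp diam px 13.7
   weight [ 577.6 -252.    24. ]
38 pred 421.4 299.6 got [421.9 301.2] [ 17  18 238] exp diam px 17.9
   weight [ 420.8 -294.4   28. ]
54 pred 131.8 217.0 got [131.4 217.7] [ 25  24 457] exp diam px 24.9
   weight [591.6 330.8  33. ]
```

w30, w38 and w54 show as full round tops, each within about 2 mm of its recess centre. w22 is shadowed now, but I saw it standing upright in its recess earlier. The gripper is open and clear.

```bash
python3 -c "
from bench import finish_job
print(finish_job())"
```

```text
the job is handed in; nothing more can be done
None
```

All four weights were moved smallest to largest into their own holders, the gripper is open and clear, and the job was handed in at about 34 s; the final image check confirmed w30, w38 and w54, while w22 was in shadow by then and was last seen upright in its recess just after I released it.

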